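# Hang the little pantry pail on its hook by its swing handle

### The job

Put the little steel pail away on its hook stand. First swing its folded red handle up, with the pail left standing on the shelf, so that the handle stands upright by itself with nothing touching it; then lift the pail by the handle and hang it over both prongs of the hook stand, clear of the shelf, level and still, without knocking or shifting the glass jar.

Things in the scene. Friction and masses are not known exactly. Their poses are not given: they have to be found in the camera images.
- pail: Loose open steel pail, 120 mm across the rim, 90 at the foot, 100 high, about 0.4 kg. Origin: centre of its underside, z up. Its red handle (round bar, 8 mm) pivots at (0, +-66, 88) mm; arms 95 mm long carry a crossbar along the pail's y, straight for 112 mm. Folded, the crossbar lies on the pail's -x side (roughly towards the robot), 18 to 30 mm outside the rim, 20 mm or more above it.
- bail (a joint): Angle of the pail's red handle, rad: 0 folded (arms 20 degrees above level, to the pail's -x), grows as it swings up, 1.22 upright, stop at 1.40. Middle of crossbar in the pail's frame, with e = 0.349 + angle: (-95 cos e, 0, 88 + 95 sin e) mm. Stiff: stays where left, 0.5 N moves it. A fingertip set against the bar from outside and below, leaning in 10 to 35 degrees, and moved along the bar's arc lifts it.
- stand: Fixed hook stand. Origin: on the shelf under the prongs' low point, z up. Two brass prongs, 8 mm round bars at y = +-34 mm, point to -x (towards the robot). Centre line (x, z): (-38, 232) tip, (-28, 220), (0, 212) low point, (30, 220), (95, 226) joined by a rod to a 14 mm post 231 high. Foot 10 high, 110 wide, x 45 to 145. Hung pail: crossbar centre 220 high, underside 37 above the shelf.
- jar: Bystander, fragile: short loose glass canning jar with orange seal, glass snap lid and small wire clasp, 84 mm across, 92 high. Origin: centre of its underside, z up. Also near, not listed: can with yellow label (74 across, 108 high), white funnel standing mouth down (96 across, 100 high), steel lemon squeezer lying flat (200 long, 36 high).

How it is judged (in metres and radians):
On the way:
1. the pail's handle stands upright (within about 15 degrees) by itself, the fingers off it, the pail still standing on the shelf (value of joint bail above 0.95 rad and contact force between the fingers and pail below 0.1 N and height (world z) of pail below 0.01 m and angle between pail's own z axis and vertical below 0.1 rad), for 0.2 s.
At the end, for the whole second after the job is handed in: The pail hangs by its handle on the stand's prongs, let go: its underside 20 to 75 mm above the shelf, its centre within 45 mm along and 30 mm across the prongs of their low point, upright within 17 degrees, its handle within about 30 degrees of upright on it, and still (under 30 mm/s) (contact force between pail and stand above 1 N and x of pail in the frame of stand between -0.045 and 0.045 m and y of pail in the frame of stand between -0.03 and 0.03 m and height (world z) of pail between 0.02 and 0.075 m and angle between pail's own z axis and vertical below 0.3 rad and value of joint bail above 0.7 rad and linear speed of pail below 0.03 m/s); the robot touches nothing.
It fails at once if the glass jar is shifted more than 30 mm or tipped more than 17 degrees (distance of jar from where it was at the start of the episode above 0.03 m or angle between jar's own z axis and vertical above 0.3 rad).
It also fails if it takes over 67 s, if anything falls off the work surface, if the arm or the gripper's body presses on something with over 40 N, if the wrist force passes 120 N, or if a joint passes its speed limit or range.

### The arm

A 6-joint arm with a two-finger parallel gripper is mounted at the origin on the work surface. World frame = base frame: x ahead of the robot, y to its left, z up, the work surface at z = 0. Lengths are in mm, angles in degrees, forces in N, time in s.
With the tool pointing down it reaches from about 300 to 850 mm from the base axis. Payload 4.2 kg.
Tool frame: the origin (TCP) lies at the very end of the fingers, on their centre line; the grasp point (between the pads) lies 19 mm behind it (env.grip_point_offset is the distance from the TCP to the grasp point, in mm); z points along the fingers, y is the line along which they close (so a half turn about z gives the same grasp; the last joint's range is limited). The gripper opens to 91 mm and grips with 3 to 60 N. Pads are 32 mm wide; open, the fingers measure 118 mm over their backs; the gripper's body (76 mm by 178 mm) begins 60 mm behind the grasp point.
Start: joints at [62.968, 18.312, 89.639, -0, 72.044, -1.146], TCP at [251.041, 517.321, 213.976] pointing down, gripper open.
Joint ranges: [-177.97, 177.97], [-48.28, 115.42], [12.27, 149.76], [-77.06, 257.06], [2.81, 150.46], [-146.56, 146.56]. Speed limits (degrees/s): [147.25, 147.25, 180, 180, 180, 180].

### API

Orientations are given as [roll, pitch, yaw] about the fixed x, y, z axes, in that order (R = Rz(yaw) Ry(pitch) Rx(roll)).
In Python, from workcell import env gives the robot as it stands. The module is installed in compiled form; this text tells all that it offers.
- The arm moves only by the tool arm_command, never from a script. Its argument "rows" is a list of rows, each an object with "delta_pos": the shift along the tool's x, y, z in mm, a list of three; "roll": the turn about the tool's z in units of 5 degrees (1.0 is 5 degrees); "jaw": the opening in per cent of the stroke, from 0 (shut) to 100 (fully open). A call has 1 to 20 rows; each row is the pose to reach, as a shift and turn from the pose commanded when the call began, along the tool's axes at that moment; what a row does not reach only later rows make up. A row lasts 1/12 s, in which the tool goes at most 41.7 mm and 7.16 degrees, less where a joint would pass 70% of its speed; a pose out of reach is approached as far as the arm can. A call with a gripper value outside its range is refused whole. The fingers move at their own pace and stop on an object; "squeeze" is the grip in N (left out, the last holds). Time passes only in rows, so rows that repeat a pose let the fingers close. It gives the time, the measured TCP pose, the force, the opening and the grip force at its end, in the units of the state.
- env.state(): the state, without advancing time (a new reading comes with each control period).
- env.grab_frame(name): name is "side" or "top"; returns a dict with "img" (420x560x3 uint8, blue, green, red), "z_map" (420x560 float32, mm along the optical axis (not along the pixel's ray), 0 where there is no reading), "fov_y" (degrees; the focal length in pixels is half the picture's height over the tangent of half this angle, whatever the lens; pixels are square), "cx", "cy" (the principal point, pixels), "R" (3x3) and "t" (3): a world point X has camera coordinates R X + t. Camera axes: x right, y down, z forward; pixel columns grow to the right and rows downward; lengths in mm; the calibration is good to about 2 mm. A picture is of the moment at which its call begins.
- env.job_done(): hands the job in; it is judged then, once.
The state is a dict: "time_s": time; "qpos": joint angles; "qvel": joint speeds; "effort": joint torques, N m; "ee_pos": TCP position; "ee_rot": TCP orientation; "force": force on the tool from outside, world axes, zero at the start; "torque": the same for the moment, N m; "gripper_width": finger opening in mm; "gripper_force": force on a finger pad.
Only numpy, scipy, OpenCV 4.12 (cv2) and the standard library are available. Lean on these libraries where they do the work, as an engineer would, in place of code of your own. Each camera call takes 0.05 s, during which the arm holds its last target. There are 200 camera calls.

## Working session

There is one attempt and no reset: what is moved stays moved. The work goes in short steps, Python scripts to look and compute and a tool call to move; the robot and the scene stay as the last step left them, time stands still between calls to the robot, and variables do not carry over. Pictures are saved under pics/ and viewed, at most 10 in all, crops included, and the job is handed in when it is done.

Besides the shell and the picture viewer there is one more tool, called after "Emit:" by a JSON object that holds its "api" and its "payload", one argument or row to a line. arm_command: Moves the arm, as the interface text tells. Its arguments: {"type":"object","properties":{"rows":{"type":"array"},"squeeze":{"type":"number"}},"required":["rows"]}

```bash
mkdir -p pics; cat > h.py <<'E'
import numpy as np, cv2
from workcell import env
def grab(n,save):
    f=env.grab_frame(n); cv2.imwrite('pics/'+save+'.png',f['img']); np.savez('pics/'+save,**{k:np.array(v) for k,v in f.items()}); return f
def load(save): return dict(np.load('pics/'+save+'.npz'))
def world(f):
    z=f['z_map'].astype(float); h,w=z.shape; fl=h/2/np.tan(np.radians(float(f['fov_y']))/2)
    v,u=np.mgrid[:h,:w]; P=np.stack([(u-f['cx'])/fl*z,(v-f['cy'])/fl*z,z],-1)
    X=(P-f['t'])@f['R']; X[z==0]=np.nan; return X
E
python3 - <<'E'
from h import *
print(env.state())
for n in('side','top'):
    f=grab(n,n+'0'); print(n,f['fov_y'],f['cx'],f['cy'],f['R'],f['t'], -f['R'].T@f['t'])
a=cv2.imread('pics/side0.png')
E
```

```text
{'time_s': 0.0, 'qpos': array([ 6.29685542e+01,  1.83513122e+01,  8.97077981e+01, -3.16878017e-03,
        7.20451167e+01, -1.14477063e+00]), 'qvel': array([ 0.08472519,  0.08909951, -0.01637087,  0.02516807, -0.0148123 ,
        0.04656029]), 'effort': array([ 1.66854628e-03, -4.12458086e+01, -2.31974638e+01,  7.28187687e-02,
        4.52634471e-02, -1.35810883e-04]), 'ee_pos': array([250.80625215, 516.83266292, 213.11416751]), 'ee_rot': array([-1.79895734e+02,  9.29757550e-04,  1.54114305e+02]), 'force': array([-0.2757928 , -0.74062109,  0.17549473]), 'torque': array([ 0.00267337,  0.03905361, -0.00561947]), 'gripper_force': 0.0, 'gripper_width': 90.77903029171229}
side 52.274859073966844 280.6574380346614 212.04506453985587 [[-0.99894977 -0.04505165  0.00834872]
 [-0.03387735  0.60355568 -0.79660082]
 [ 0.03084926 -0.79604704 -0.60444804]] [ 639.74311609  104.907266   1076.59969112] [609.41291573 822.5281056  728.97674695]
top 43.56536907011804 280.20705127112245 208.1194230796394 [[ 0.02740811 -0.99962016  0.00288767]
 [-0.99796014 -0.02752899 -0.05759967]
 [ 0.05765729 -0.00130308 -0.99833558]] [ -41.37257384  628.51581516 1492.01776943] [ 542.3419786   -22.11023369 1525.85620551]
```

View pics/side0.png

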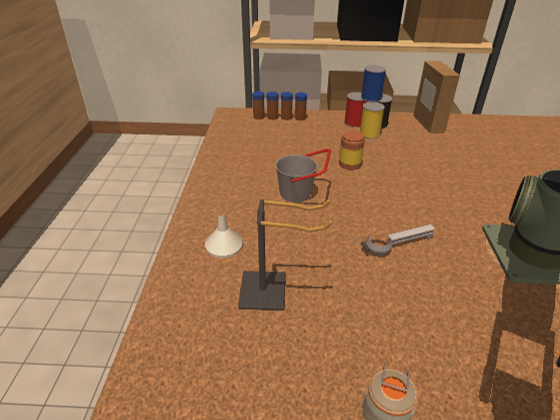

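View pics/top0.png

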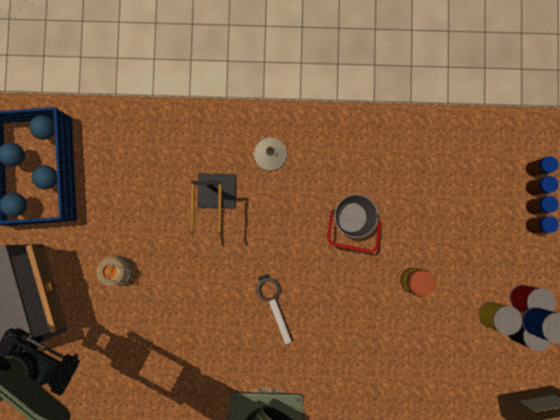

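The side view shows the pail with its folded red handle (centre about 297,178), the hook stand (foot 263,290, prongs reaching to 330,205 and 330,228) and the jar (390,395). In the top view the pail is at (356,216) with its crossbar at about (355,246). The prongs run (193,185)-(193,235) and (220,185)-(220,237), and the jar is at (115,270).

```bash
python3 - <<'E'
from h import *
for n in('top0','side0'):
    f=load(n); X=world(f); im=f['img']; hsv=cv2.cvtColor(im,cv2.COLOR_BGR2HSV); H,S,V=cv2.split(hsv)
    box=lambda x0,x1,y0,y1:(lambda m:(m.__setitem__((slice(y0,y1),slice(x0,x1)),True),m)[1])(np.zeros(H.shape,bool))
    reg={'top0':((320,390,190,260),(180,235,165,245)),'side0':((265,340,140,205),(262,340,190,240))}[n]
    red=box(*reg[0])&((H<6)|(H>172))&(S>170)&(V>60)
    P=X[red]; P=P[np.isfinite(P).all(1)&(P[:,2]>70)]
    print(n,'red',len(P),P.min(0),P.max(0))
    # crossbar: lowest-x cluster
    if len(P): 
        print(' z pct',np.percentile(P[:,2],[5,25,50,75,95]).round())
        np.set_printoptions(precision=1,suppress=True); print(P[::max(1,len(P)//30)])
    q=box(*reg[1])&(H>14)&(H<30)&(S>120)
    P=X[q]; P=P[np.isfinite(P).all(1)&(P[:,2]>150)]; print(' brass',len(P)); print(P[np.argsort(P[:,1])][::max(1,len(P)//40)])
    # pail rim / jar
    m=box(*reg[0])&~red; P=X[m]; k=np.isfinite(P).all(1)&(P[:,2]>92)&(P[:,2]<106); P=P[k]; 
    (c,s,a)=cv2.minAreaRect(P[:,:2].astype(np.float32)); print(' rim',len(P),P.min(0),P.max(0),cv2.minEnclosingCircle(P[:,:2].astype(np.float32)))
    if n=='top0':
        P=X[box(90,140,250,295)]; P=P[np.nan_to_num(P[:,2])>60]; print(' jar',P.min(0),P.max(0),np.median(P,0))
        cv2.imwrite('pics/crop1.png',cv2.resize(im[160:280,170:400],None,fx=3.4,fy=3.4,interpolation=cv2.INTER_CUBIC))
E
```

```text
top0 red 285 [ 513.18206056 -297.58585005   85.8446535 ] [ 621.31344705 -150.59270372  139.19665752]
 z pct [ 95. 108. 124. 130. 134.]
[[ 621.1 -163.    91.7]
 [ 609.8 -162.5   99.2]
 [ 601.7 -162.8   97.7]
 [ 597.4 -294.6   92.2]
 [ 587.7 -159.4  108.5]
 [ 588.8 -292.6  103.2]
 [ 583.5 -293.6   98.8]
 [ 571.4 -156.8  111. ]
 [ 572.7 -293.6   99.5]
 [ 563.3 -159.1  116.6]
 [ 557.8 -153.7  118.3]
 [ 559.  -292.7  105.3]
 [ 553.5 -287.1  106.9]
 [ 544.5 -156.1  124.3]
 [ 545.5 -288.8  113.2]
 [ 536.7 -161.6  124.4]
 [ 534.3 -168.9  131. ]
 [ 531.7 -171.5  132.1]
 [ 534.8 -286.3  127.2]
 [ 529.5 -191.   125. ]
 [ 526.7 -179.3  134.1]
 [ 527.3 -203.8  129.3]
 [ 524.4 -192.9  131.5]
 [ 525.  -216.8  131.4]
 [ 526.9 -286.9  124.9]
 [ 522.5 -225.5  126.6]
 [ 523.9 -276.3  124.9]
 [ 520.3 -235.5  131. ]
 [ 520.9 -259.9  127.5]
 [ 517.9 -246.1  131.1]
 [ 518.6 -273.3  126.8]
 [ 515.8 -270.9  126. ]]
 brass 339
[[546.8 122.3 231.8]
 [584.3 123.  215.1]
 [604.1 123.2 219.3]
 [623.9 123.6 221.8]
 [559.3 124.1 220.3]
 [546.7 124.4 235.5]
 [598.7 124.7 226.2]
 [591.5 125.3 219.4]
 [576.8 125.5 212
[... 2064 characters left out ...]
8.1 129.5 229.1]
 [635.7 129.8 223.3]
 [577.3 130.1 215.9]
 [629.7 130.3 221.4]
 [633.7 131.1 221.8]
 [667.9 159.7 202. ]
 [589.3 192.3 216.7]
 [619.7 193.  223.3]
 [570.4 193.8 216.4]
 [655.5 194.4 227.6]
 [550.5 194.7 227.7]
 [657.3 194.9 227.9]
 [596.8 195.2 216.4]
 [593.1 195.5 216.8]
 [653.5 195.6 226.3]
 [625.3 195.9 225.3]
 [563.  196.2 218.7]
 [546.9 196.4 229.3]
 [557.4 196.7 219.3]
 [544.9 196.9 227.3]
 [568.4 197.1 214.3]
 [636.5 197.3 223.5]
 [604.5 197.6 222.8]
 [649.6 197.9 223.5]
 [546.6 198.2 223.5]
 [647.7 198.4 223.9]
 [574.3 198.9 218. ]
 [589.3 200.4 218.5]]
 rim 224 [ 550.5 -294.7   92.2] [ 665.7 -153.6  105.9] ((595.2310791015625, -224.8884735107422), 73.55358123779297)
```

View pics/crop1.png

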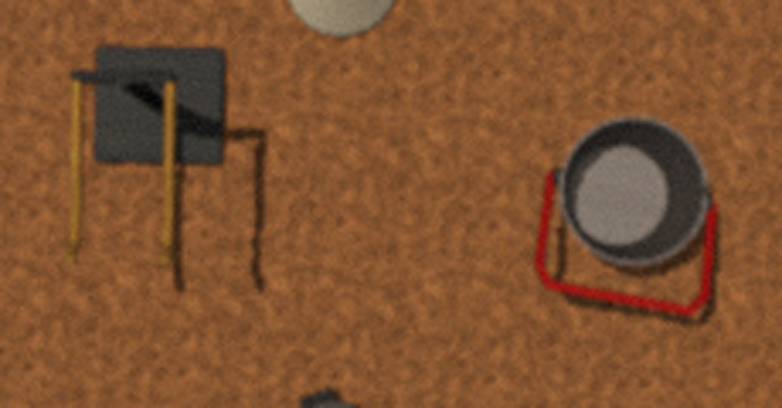

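The stand is at about (583,161) with yaw about +1°. The bar's middle is at about (522,-219.5,125), and the pail is at about (610,-231) with yaw about -7.5°. I'll travel high to above the bar first.

Emit:
{"api": "arm_command", "payload": {
  "rows": [
    {"delta_pos":[0,0,-40],"roll":0,"jaw":100},
    {"delta_pos":[0,0,-80],"roll":0,"jaw":100},
    {"delta_pos":[-566,-544,-90],"roll":14.3,"jaw":40},
    {"delta_pos":[-566,-544,-90],"roll":14.3,"jaw":40},
    {"delta_pos":[-566,-544,-90],"roll":14.3,"jaw":40},
    {"delta_pos":[-566,-544,-90],"roll":14.3,"jaw":40},
    {"delta_pos":[-566,-544,-90],"roll":14.3,"jaw":40},
    {"delta_pos":[-566,-544,-90],"roll":14.3,"jaw":40},
    {"delta_pos":[-566,-544,-90],"roll":14.3,"jaw":40},
    {"delta_pos":[-566,-544,-90],"roll":14.3,"jaw":40},
    {"delta_pos":[-566,-544,-90],"roll":14.3,"jaw":40},
    {"delta_pos":[-566,-544,-90],"roll":14.3,"jaw":40},
    {"delta_pos":[-566,-544,-90],"roll":14.3,"jaw":40},
    {"delta_pos":[-566,-544,-90],"roll":14.3,"jaw":40},
    {"delta_pos":[-566,-544,-90],"roll":14.3,"jaw":40},
    {"delta_pos":[-566,-544,-90],"roll":14.3,"jaw":40},
    {"delta_pos":[-566,-544,-90],"roll":14.3,"jaw":40},
    {"delta_pos":[-566,-544,-90],"roll":14.3,"jaw":40},
    {"delta_pos":[-566,-544,-90],"roll":14.3,"jaw":40},
    {"delta_pos":[-566,-544,-90],"roll":14.3,"jaw":40}
  ]
}}

```text
time_s: 1.77
ee_pos: [510.6, -188.4, 303.1]
ee_rot: [-180.0, -0.0, 82.6]
force: [1.5, 0.9, 0.7]
gripper_width: 36.5
gripper_force: 0.0
```

Emit:
{"api": "arm_command", "payload": {
  "rows": [
    {"delta_pos":[0,0,0],"roll":0,"jaw":40},
    {"delta_pos":[0,0,0],"roll":0,"jaw":40},
    {"delta_pos":[0,0,0],"roll":0,"jaw":40}
  ]
}}

```text
time_s: 2.02
ee_pos: [510.1, -185.8, 302.9]
ee_rot: [-179.9, -0.1, 82.6]
force: [-0.6, -0.8, 0.3]
gripper_width: 36.6
gripper_force: 0.0
```

Emit:
{"api": "arm_command", "payload": {
  "rows": [
    {"delta_pos":[-32,17,0],"roll":0,"jaw":38},
    {"delta_pos":[-32,17,40],"roll":0,"jaw":38},
    {"delta_pos":[-32,17,80],"roll":0,"jaw":38},
    {"delta_pos":[-32,17,120],"roll":0,"jaw":38},
    {"delta_pos":[-32,17,160],"roll":0,"jaw":38},
    {"delta_pos":[-32,17,160],"roll":0,"jaw":38},
    {"delta_pos":[-32,17,160],"roll":0,"jaw":38},
    {"delta_pos":[-32,17,160],"roll":0,"jaw":38}
  ]
}}

```text
time_s: 2.68
ee_pos: [524.9, -219.8, 146.1]
ee_rot: [179.8, 0.1, 82.7]
force: [0.2, -0.2, 1.4]
gripper_width: 35.3
gripper_force: 0.0
```

```bash
python3 - <<'E'
from h import *
print(env.state()['ee_pos'])
f=grab('side','side1'); cv2.imwrite('pics/crop2.png',cv2.resize(f['img'][110:220,250:370],None,fx=5,fy=5,interpolation=cv2.INTER_CUBIC))
E
```

```text
[ 524.89467763 -219.84498776  146.1263519 ]
```

View pics/crop2.png

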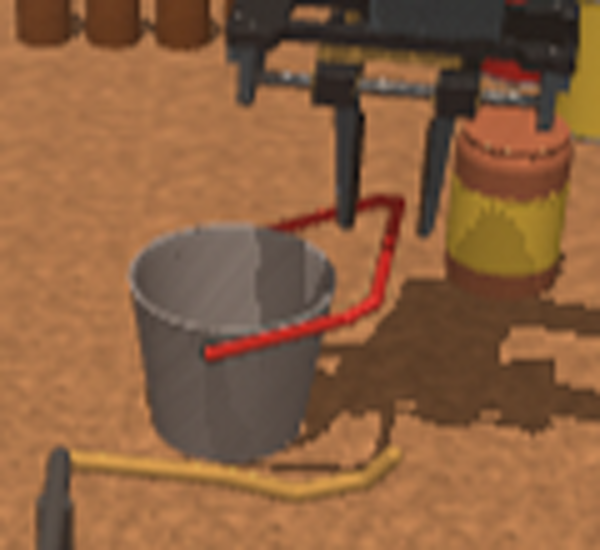

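The crop shows the fingertips at (345,228) and (427,237), straddling the crossbar (bar middle about 392,240), so the alignment is good. I'll descend and grip lightly.

Emit:
{"api": "arm_command", "payload": {
  "rows": [
    {"delta_pos":[0,0,18],"roll":0,"jaw":38},
    {"delta_pos":[0,0,35],"roll":0,"jaw":38},
    {"delta_pos":[0,0,35],"roll":0,"jaw":38},
    {"delta_pos":[0,0,35],"roll":0,"jaw":0},
    {"delta_pos":[0,0,35],"roll":0,"jaw":0},
    {"delta_pos":[0,0,35],"roll":0,"jaw":0},
    {"delta_pos":[0,0,35],"roll":0,"jaw":0},
    {"delta_pos":[0,0,35],"roll":0,"jaw":0},
    {"delta_pos":[0,0,35],"roll":0,"jaw":0}
  ],
  "squeeze": 5
}}

```text
time_s: 3.48
ee_pos: [522.8, -220.5, 108.9]
ee_rot: [-180.0, 0.0, 82.6]
force: [-2.1, -1.8, 1.4]
gripper_width: 7.8
gripper_force: 5.0
```

Emit:
{"api": "arm_command", "payload": {
  "rows": [
    {"delta_pos":[0,2,-5],"roll":0,"jaw":0},
    {"delta_pos":[0,5,-10],"roll":0,"jaw":0},
    {"delta_pos":[0,8,-15],"roll":0,"jaw":0},
    {"delta_pos":[0,11,-20],"roll":0,"jaw":0},
    {"delta_pos":[0,14,-25],"roll":0,"jaw":0},
    {"delta_pos":[0,18,-29],"roll":0,"jaw":0},
    {"delta_pos":[0,22,-33],"roll":0,"jaw":0},
    {"delta_pos":[0,26,-37],"roll":0,"jaw":0},
    {"delta_pos":[0,30,-41],"roll":0,"jaw":0},
    {"delta_pos":[0,35,-44],"roll":0,"jaw":0},
    {"delta_pos":[0,35,-44],"roll":0,"jaw":0}
  ],
  "squeeze": 5
}}

```text
time_s: 4.4
ee_pos: [559.4, -225.0, 153.4]
ee_rot: [179.9, 0.0, 82.6]
force: [-1.1, -0.6, 2.9]
gripper_width: 7.5
gripper_force: 5.0
```

```bash
python3 - <<'E'
from h import *
f=grab('side','side2'); cv2.imwrite('pics/crop3.png',cv2.resize(f['img'][110:220,250:370],None,fx=5,fy=5,interpolation=cv2.INTER_CUBIC))
E
```

```text
(no output)
```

View pics/crop3.png

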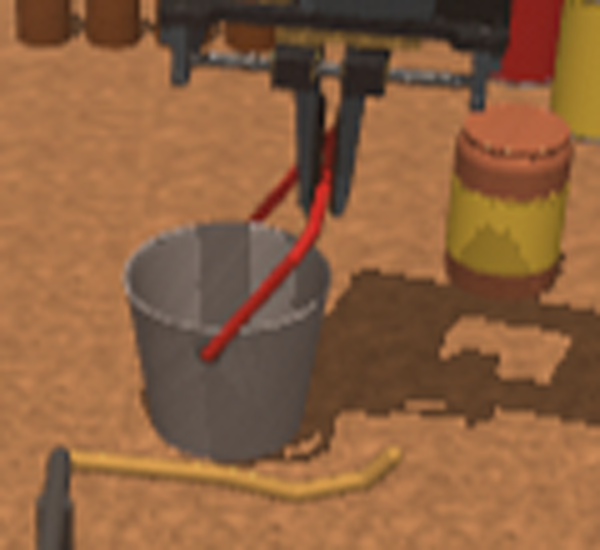

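The handle is raised to about 55°, held at about (325,195) in the crop, and the pail is still standing. I'll continue the arc.

Emit:
{"api": "arm_command", "payload": {
  "rows": [
    {"delta_pos":[0,5,-3],"roll":0,"jaw":0},
    {"delta_pos":[0,10,-6],"roll":0,"jaw":0},
    {"delta_pos":[0,15,-8.5],"roll":0,"jaw":0},
    {"delta_pos":[0,20,-10.5],"roll":0,"jaw":0},
    {"delta_pos":[0,25.5,-12.5],"roll":0,"jaw":0},
    {"delta_pos":[0,31,-14],"roll":0,"jaw":0},
    {"delta_pos":[0,36.5,-15],"roll":0,"jaw":0},
    {"delta_pos":[0,42,-16],"roll":0,"jaw":0},
    {"delta_pos":[0,48,-16.5],"roll":0,"jaw":0},
    {"delta_pos":[0,53,-16.5],"roll":0,"jaw":0},
    {"delta_pos":[0,53,-16.5],"roll":0,"jaw":0},
    {"delta_pos":[0,53,-16.5],"roll":0,"jaw":0},
    {"delta_pos":[0,53,-16.5],"roll":0,"jaw":0}
  ],
  "squeeze": 5
}}

```text
time_s: 5.53
ee_pos: [610.7, -231.5, 168.8]
ee_rot: [180.0, -0.0, 82.6]
force: [-0.5, -1.1, -0.8]
gripper_width: 8.0
gripper_force: 5.0
```

Emit:
{"api": "arm_command", "payload": {
  "rows": [
    {"delta_pos":[0,0,0],"roll":0,"jaw":30},
    {"delta_pos":[0,0,0],"roll":0,"jaw":30},
    {"delta_pos":[0,0,0],"roll":0,"jaw":30},
    {"delta_pos":[0,0,0],"roll":0,"jaw":30},
    {"delta_pos":[0,0,0],"roll":0,"jaw":30},
    {"delta_pos":[0,0,0],"roll":0,"jaw":30},
    {"delta_pos":[0,0,0],"roll":0,"jaw":30},
    {"delta_pos":[0,0,0],"roll":0,"jaw":30},
    {"delta_pos":[0,0,0],"roll":0,"jaw":30}
  ]
}}

```text
time_s: 6.28
ee_pos: [610.6, -231.5, 169.0]
ee_rot: [180.0, -0.0, 82.6]
force: [0.0, -0.4, 0.6]
gripper_width: 27.1
gripper_force: 0.0
```

```bash
python3 - <<'E'
from h import *
f=grab('side','side3'); cv2.imwrite('pics/crop4.png',cv2.resize(f['img'][110:220,250:370],None,fx=5,fy=5,interpolation=cv2.INTER_CUBIC))
X=world(f); hsv=cv2.cvtColor(f['img'],cv2.COLOR_BGR2HSV); H,S,V=cv2.split(hsv)
m=((H<6)|(H>172))&(S>150)&(V>60); m[:110]=m[205:]=False; m[:,:260]=m[:,340:]=False
P=X[m]; P=P[np.isfinite(P).all(1)&(P[:,2]>80)&(P[:,1]<-130)&(P[:,1]>-310)]; P=P[np.argsort(P[:,2])]
np.set_printoptions(precision=1,suppress=True); print(len(P)); print(P[::max(1,len(P)//40)])
print(env.state()['ee_pos'])
E
```

```text
189
[[ 620.2 -165.7   86.8]
 [ 614.8 -165.8   90.2]
 [ 620.4 -165.9   96.4]
 [ 617.8 -166.7   99.2]
 [ 600.2 -293.   103.4]
 [ 620.6 -166.6  105.6]
 [ 597.4 -295.4  108.9]
 [ 600.4 -292.6  110.3]
 [ 620.7 -163.5  114. ]
 [ 618.1 -164.3  116.7]
 [ 620.9 -165.3  119.1]
 [ 618.3 -167.6  121. ]
 [ 598.  -291.3  124.4]
 [ 598.  -294.1  126.2]
 [ 601.  -290.9  127.8]
 [ 621.2 -165.6  131.5]
 [ 618.5 -162.1  133.7]
 [ 618.6 -163.1  136.2]
 [ 598.5 -294.5  139. ]
 [ 616.1 -166.3  140.6]
 [ 621.5 -165.4  144. ]
 [ 616.1 -163.2  145.5]
 [ 601.8 -293.5  149.1]
 [ 619.  -163.   151.7]
 [ 619.1 -165.7  153.1]
 [ 621.9 -169.9  156.7]
 [ 619.1 -162.4  158.1]
 [ 616.6 -166.8  161.6]
 [ 599.4 -295.7  164. ]
 [ 599.5 -295.6  167.3]
 [ 619.6 -169.3  172.1]
 [ 619.8 -175.2  174.9]
 [ 614.5 -173.7  175.9]
 [ 619.8 -168.6  181.5]
 [ 617.6 -184.4  181.8]
 [ 617.3 -171.7  182.8]
 [ 607.8 -238.9  183.4]
 [ 620.2 -181.   183.5]
 [ 602.7 -274.1  184.1]
 [ 605.2 -248.9  184.5]
 [ 612.6 -195.9  184.7]
 [ 602.8 -278.4  185.1]
 [ 617.6 -183.6  185.2]
 [ 613.  -217.   185.5]
 [ 615.  -182.9  185.7]
 [ 607.7 -228.1  186. ]
 [ 615.2 -191.9  186.8]
 [ 597.5 -215.9  204.4]]
[ 610.6 -231.5  169. ]
```

View pics/crop4.png

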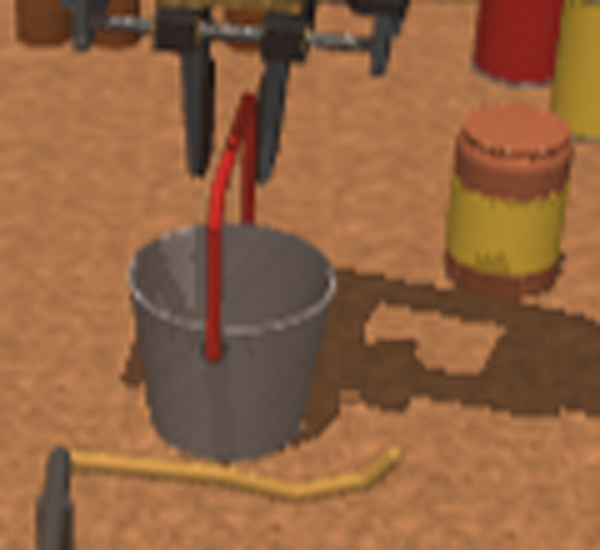

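The handle stands upright by itself: bar top at (248,97) to (213,220) in the crop, fingers open on both sides with clearance. Next I'll lower a little, grip firmly and lift.

Emit:
{"api": "arm_command", "payload": {
  "rows": [
    {"delta_pos":[2,-0.5,5],"roll":0,"jaw":30},
    {"delta_pos":[2,-0.5,5],"roll":0,"jaw":30},
    {"delta_pos":[2,-0.5,5],"roll":0,"jaw":0},
    {"delta_pos":[2,-0.5,5],"roll":0,"jaw":0},
    {"delta_pos":[2,-0.5,5],"roll":0,"jaw":0},
    {"delta_pos":[2,-0.5,5],"roll":0,"jaw":0},
    {"delta_pos":[2,-0.5,5],"roll":0,"jaw":0},
    {"delta_pos":[2,-0.5,5],"roll":0,"jaw":0}
  ],
  "squeeze": 35
}}

```text
time_s: 7.0
ee_pos: [610.5, -229.5, 164.1]
ee_rot: [180.0, -0.0, 82.6]
force: [0.0, -0.6, -0.4]
gripper_width: 7.0
gripper_force: 35.0
```

Emit:
{"api": "arm_command", "payload": {
  "rows": [
    {"delta_pos":[0,0,-3],"roll":0,"jaw":0},
    {"delta_pos":[0,0,-9],"roll":0,"jaw":0},
    {"delta_pos":[0,0,-18],"roll":0,"jaw":0},
    {"delta_pos":[0,0,-28],"roll":0,"jaw":0},
    {"delta_pos":[0,0,-38],"roll":0,"jaw":0},
    {"delta_pos":[0,0,-48],"roll":0,"jaw":0},
    {"delta_pos":[0,0,-58],"roll":0,"jaw":0},
    {"delta_pos":[0,0,-67],"roll":0,"jaw":0},
    {"delta_pos":[0,0,-74],"roll":0,"jaw":0},
    {"delta_pos":[0,0,-79],"roll":0,"jaw":0},
    {"delta_pos":[0,0,-81],"roll":0,"jaw":0},
    {"delta_pos":[0,0,-81],"roll":0,"jaw":0},
    {"delta_pos":[0,0,-81],"roll":0,"jaw":0}
  ]
}}

```text
time_s: 8.08
ee_pos: [610.1, -229.4, 244.5]
ee_rot: [-180.0, -0.0, 82.6]
force: [0.1, -0.1, -5.0]
gripper_width: 7.1
gripper_force: 35.0
```

Emit:
{"api": "arm_command", "payload": {
  "rows": [
    {"delta_pos":[5,-4,0],"roll":-0.1,"jaw":0},
    {"delta_pos":[13,-10.5,0],"roll":-0.2,"jaw":0},
    {"delta_pos":[26,-21,0],"roll":-0.3,"jaw":0},
    {"delta_pos":[42,-34,0],"roll":-0.4,"jaw":0},
    {"delta_pos":[58,-47,0],"roll":-0.5,"jaw":0},
    {"delta_pos":[75,-60.5,0],"roll":-0.7,"jaw":0},
    {"delta_pos":[92,-74,0],"roll":-0.9,"jaw":0},
    {"delta_pos":[109,-88,0],"roll":-1.0,"jaw":0},
    {"delta_pos":[126,-102,0],"roll":-1.1,"jaw":0},
    {"delta_pos":[143,-115.5,0],"roll":-1.3,"jaw":0},
    {"delta_pos":[160,-129,0],"roll":-1.4,"jaw":0},
    {"delta_pos":[176,-142,0],"roll":-1.6,"jaw":0},
    {"delta_pos":[190,-153.5,0],"roll":-1.7,"jaw":0},
    {"delta_pos":[200,-161.5,0],"roll":-1.7,"jaw":0},
    {"delta_pos":[206,-166.5,0],"roll":-1.7,"jaw":0},
    {"delta_pos":[209,-169,0],"roll":-1.7,"jaw":0},
    {"delta_pos":[209,-169,0],"roll":-1.7,"jaw":0}
  ]
}}

```text
time_s: 9.5
ee_pos: [469.3, -0.0, 245.1]
ee_rot: [180.0, -0.0, 91.2]
force: [0.2, 0.7, -5.3]
gripper_width: 7.1
gripper_force: 35.0
```

Emit:
{"api": "arm_command", "payload": {
  "rows": [
    {"delta_pos":[3,0,0],"roll":0,"jaw":0},
    {"delta_pos":[9,0,0],"roll":0,"jaw":0},
    {"delta_pos":[19,0,0],"roll":0,"jaw":0},
    {"delta_pos":[32,0,0],"roll":0,"jaw":0},
    {"delta_pos":[47,0,0],"roll":0,"jaw":0},
    {"delta_pos":[63,1,0],"roll":0,"jaw":0},
    {"delta_pos":[80,1,0],"roll":0,"jaw":0},
    {"delta_pos":[97,2,0],"roll":0,"jaw":0},
    {"delta_pos":[114,2,0],"roll":0,"jaw":0},
    {"delta_pos":[130,3,0],"roll":0,"jaw":0},
    {"delta_pos":[143,3,0],"roll":0,"jaw":0},
    {"delta_pos":[153,3,0],"roll":0,"jaw":0},
    {"delta_pos":[159,3,0],"roll":0,"jaw":0},
    {"delta_pos":[161,3,0],"roll":0,"jaw":0},
    {"delta_pos":[161,3,0],"roll":0,"jaw":0},
    {"delta_pos":[161,3,0],"roll":0,"jaw":0},
    {"delta_pos":[161,3,0],"roll":0,"jaw":0}
  ]
}}

```text
time_s: 10.92
ee_pos: [469.5, 160.0, 245.0]
ee_rot: [180.0, 0.0, 91.1]
force: [-0.5, 0.3, -3.9]
gripper_width: 6.7
gripper_force: 35.0
```

```bash
python3 - <<'E'
from h import *
f=grab('side','side4'); cv2.imwrite('pics/crop5.png',cv2.resize(f['img'][130:330,200:440],None,fx=3,fy=3,interpolation=cv2.INTER_CUBIC))
X=world(f); hsv=cv2.cvtColor(f['img'],cv2.COLOR_BGR2HSV); H,S,V=cv2.split(hsv)
m=((H<6)|(H>172))&(S>150)&(V>60)
P=X[m]; P=P[np.isfinite(P).all(1)&(P[:,2]>110)&(P[:,1]<260)&(P[:,1]>60)&(P[:,0]<560)&(P[:,0]>380)]; P=P[np.argsort(P[:,2])]
np.set_printoptions(precision=1,suppress=True); print(len(P)); print(P[::max(1,len(P)//40)])
print(env.state()['ee_pos'])
E
```

```text
315
[[467.8 223.9 167.3]
 [470.2 223.5 171.9]
 [469.4 226.4 177.3]
 [471.2 223.7 179.8]
 [469.7  96.  182. ]
 [468.   96.1 184.8]
 [467.9  92.8 187.5]
 [465.4 226.  189.8]
 [470.7  92.8 192.7]
 [466.  225.8 194.6]
 [466.4 226.1 197.3]
 [469.9  96.2 200.5]
 [470.   93.8 203.8]
 [465.7 225.2 206.5]
 [467.8 225.1 208.7]
 [468.5 226.8 212.6]
 [465.3 225.7 216.6]
 [469.6 226.1 221.5]
 [469.8 223.9 224.5]
 [464.8 222.8 228.6]
 [471.2 225.8 233.1]
 [469.4 223.4 235.9]
 [465.3 226.8 241.3]
 [469.3 226.2 245.1]
 [466.  224.7 248.7]
 [468.4 227.3 250.7]
 [471.6 223.4 252. ]
 [468.6 225.5 253.8]
 [464.7 219.7 256.2]
 [467.  222.  257.9]
 [464.6 215.6 259.7]
 [468.7 218.1 261.5]
 [471.5 209.5 263.7]
 [463.9 176.5 264.3]
 [469.3 205.  264.9]
 [470.8 202.4 265.2]
 [470.6 200.1 265.6]
 [468.9 200.2 265.8]
 [470.  179.5 266.3]
 [466.9 198.  266.5]
 [470.6 213.1 266.6]
 [467.3 186.3 266.8]
 [470.  193.  267.2]
 [468.2 178.  267.5]
 [506.  165.7 425.5]]
[469.5 160.  245. ]
```

View pics/crop5.png

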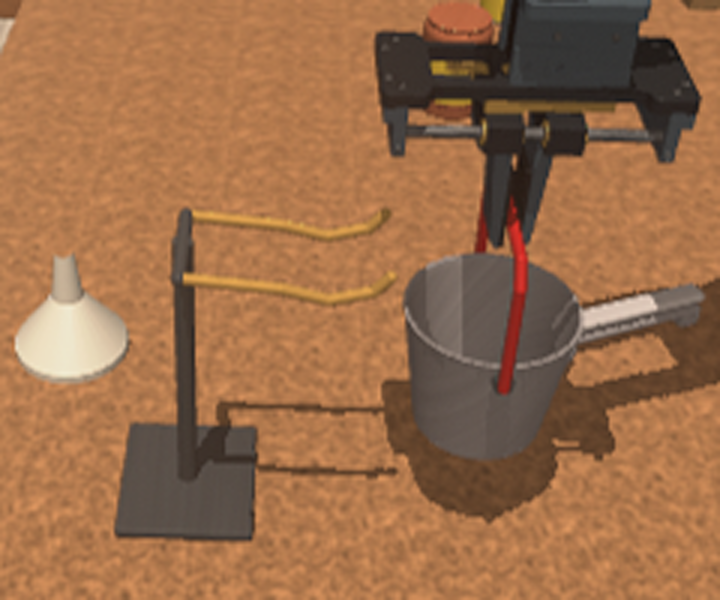

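The crop shows the pail hanging level from the gripper, centred in front of the prongs (tips at 385,213 and 393,276), with the bar above them. I'll advance 113 mm.

Emit:
{"api": "arm_command", "payload": {
  "rows": [
    {"delta_pos":[0,3,0],"roll":0,"jaw":0},
    {"delta_pos":[0,8,0],"roll":0,"jaw":0},
    {"delta_pos":[0,16,0],"roll":0,"jaw":0},
    {"delta_pos":[0,25,0],"roll":0,"jaw":0},
    {"delta_pos":[0,35,0],"roll":0,"jaw":0},
    {"delta_pos":[0,45,0],"roll":0,"jaw":0},
    {"delta_pos":[0,55,0],"roll":0,"jaw":0},
    {"delta_pos":[0,65,0],"roll":0,"jaw":0},
    {"delta_pos":[0,75,0],"roll":0,"jaw":0},
    {"delta_pos":[0,85,0],"roll":0,"jaw":0},
    {"delta_pos":[0,95,0],"roll":0,"jaw":0},
    {"delta_pos":[0,103,0],"roll":0,"jaw":0},
    {"delta_pos":[0,109,0],"roll":0,"jaw":0},
    {"delta_pos":[0,112,0],"roll":0,"jaw":0},
    {"delta_pos":[0,113,0],"roll":0,"jaw":0},
    {"delta_pos":[0,113,0],"roll":0,"jaw":0}
  ]
}}

```text
time_s: 12.3
ee_pos: [582.4, 162.8, 244.9]
ee_rot: [-180.0, -0.0, 91.1]
force: [-0.7, -0.6, -4.6]
gripper_width: 6.8
gripper_force: 35.0
```

Emit:
{"api": "arm_command", "payload": {
  "rows": [
    {"delta_pos":[0,0,3],"roll":0,"jaw":0},
    {"delta_pos":[0,0,7],"roll":0,"jaw":0},
    {"delta_pos":[0,0,12],"roll":0,"jaw":0},
    {"delta_pos":[0,0,17],"roll":0,"jaw":0},
    {"delta_pos":[0,0,22],"roll":0,"jaw":0},
    {"delta_pos":[0,0,27],"roll":0,"jaw":0},
    {"delta_pos":[0,0,31],"roll":0,"jaw":0},
    {"delta_pos":[0,0,34],"roll":0,"jaw":0},
    {"delta_pos":[0,0,36],"roll":0,"jaw":0},
    {"delta_pos":[0,0,36],"roll":0,"jaw":0},
    {"delta_pos":[0,0,36],"roll":0,"jaw":0}
  ]
}}

```text
time_s: 13.22
ee_pos: [582.6, 162.7, 209.1]
ee_rot: [180.0, -0.0, 91.1]
force: [0.3, 0.3, -5.3]
gripper_width: 6.8
gripper_force: 35.0
```

```bash
python3 - <<'E'
from h import *
print(env.state()['ee_pos'],env.state()['force'])
f=grab('side','side5'); cv2.imwrite('pics/crop6.png',cv2.resize(f['img'][130:330,200:440],None,fx=3,fy=3,interpolation=cv2.INTER_CUBIC))
E
```

```text
[582.57938052 162.74876496 209.05560729] [ 0.27517869  0.30719848 -5.28407494]
```

View pics/crop6.png

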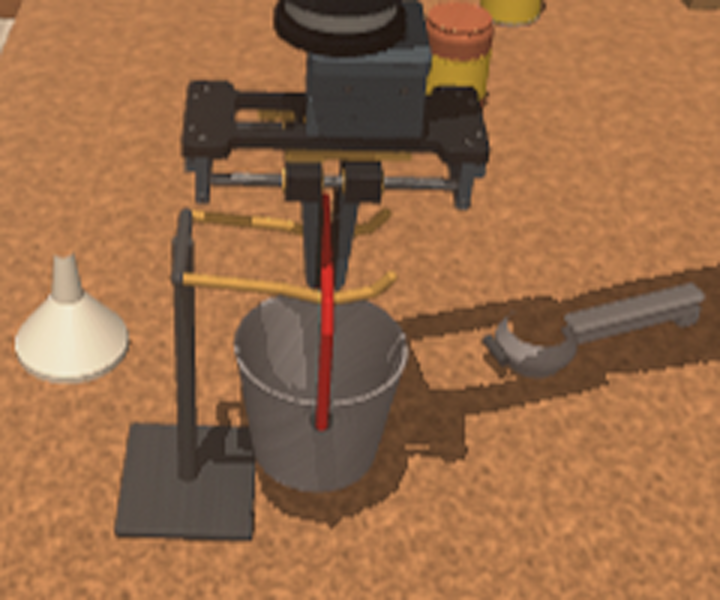

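The bar sits directly over the low point (about 328,298). I'll lower it gently until the load transfers.

Emit:
{"api": "arm_command", "payload": {
  "rows": [
    {"delta_pos":[0,0,2],"roll":0,"jaw":0},
    {"delta_pos":[0,0,4],"roll":0,"jaw":0},
    {"delta_pos":[0,0,5.5],"roll":0,"jaw":0},
    {"delta_pos":[0,0,6.5],"roll":0,"jaw":0},
    {"delta_pos":[0,0,6.5],"roll":0,"jaw":0},
    {"delta_pos":[0,0,6.5],"roll":0,"jaw":0}
  ]
}}

```text
time_s: 13.77
ee_pos: [582.5, 162.8, 202.4]
ee_rot: [-180.0, -0.0, 91.1]
force: [-0.0, 0.3, -4.8]
gripper_width: 7.1
gripper_force: 35.0
```

Emit:
{"api": "arm_command", "payload": {
  "rows": [
    {"delta_pos":[0,0,1],"roll":0,"jaw":0},
    {"delta_pos":[0,0,2],"roll":0,"jaw":0},
    {"delta_pos":[0,0,2],"roll":0,"jaw":0},
    {"delta_pos":[0,0,2],"roll":0,"jaw":0}
  ]
}}

```text
time_s: 14.1
ee_pos: [582.8, 162.8, 201.5]
ee_rot: [179.9, -0.0, 91.1]
force: [-1.5, 0.2, 2.6]
gripper_width: 7.1
gripper_force: 35.0
```

The load now rests on the prongs, so I'll open and withdraw upwards.

Emit:
{"api": "arm_command", "payload": {
  "rows": [
    {"delta_pos":[0,0,-0.5],"roll":0,"jaw":10},
    {"delta_pos":[0,0,-0.5],"roll":0,"jaw":20},
    {"delta_pos":[0,0,-0.5],"roll":0,"jaw":35},
    {"delta_pos":[0,0,-0.5],"roll":0,"jaw":45},
    {"delta_pos":[0,0,-0.5],"roll":0,"jaw":45},
    {"delta_pos":[0,0,-0.5],"roll":0,"jaw":45},
    {"delta_pos":[0,0,-10],"roll":0,"jaw":45},
    {"delta_pos":[0,0,-30],"roll":0,"jaw":45},
    {"delta_pos":[0,0,-60],"roll":0,"jaw":45},
    {"delta_pos":[0,0,-90],"roll":0,"jaw":45},
    {"delta_pos":[0,0,-120],"roll":0,"jaw":45},
    {"delta_pos":[0,0,-120],"roll":0,"jaw":45},
    {"delta_pos":[0,0,-120],"roll":0,"jaw":45},
    {"delta_pos":[0,0,-120],"roll":0,"jaw":45},
    {"delta_pos":[0,0,-120],"roll":0,"jaw":45},
    {"delta_pos":[0,0,-120],"roll":0,"jaw":45}
  ]
}}

```text
time_s: 15.43
ee_pos: [581.9, 162.6, 319.0]
ee_rot: [-179.8, 0.0, 91.1]
force: [-0.0, -0.3, -0.3]
gripper_width: 40.9
gripper_force: 0.0
```

```bash
python3 - <<'E'
from h import *
np.set_printoptions(precision=1,suppress=True)
print(env.state()['ee_pos'],env.state()['force'])
for n in('side6','side7'):
    f=grab('side',n); X=world(f); H,S,V=cv2.split(cv2.cvtColor(f['img'],cv2.COLOR_BGR2HSV))
    m=((H<6)|(H>172))&(S>150)&(V>60); P=X[m]; P=P[np.isfinite(P).all(1)&(P[:,2]>100)&(P[:,1]<260)&(P[:,1]>60)&(P[:,0]<650)&(P[:,0]>500)]
    print(len(P),P.min(0),P.max(0),np.median(P,0))
    if n=='side6': env.grab_frame('top')
cv2.imwrite('pics/crop7.png',cv2.resize(f['img'][130:330,200:440],None,fx=3,fy=3,interpolation=cv2.INTER_CUBIC))
E
```

```text
[581.9 162.6 319. ] [-0.  -0.3 -0.3]
330 [519.3  95.  123.4] [586.6 231.3 438.6] [581.8 217.  215.2]
327 [518.4  93.  123.4] [586.5 231.6 438.2] [581.8 217.5 213.9]
```

View pics/crop7.png

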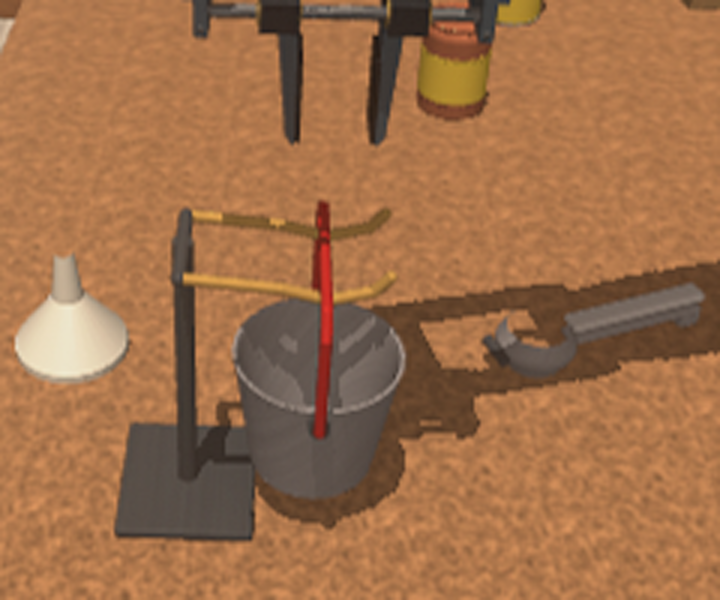

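The pail hangs by its crossbar over both prongs (320,232 and 328,298). It's level and clear of the shelf, and the fingers are well above it. I'll let it settle, then hand the job in.

Emit:
{"api": "arm_command", "payload": {
  "rows": [
    {"delta_pos":[0,0,-20],"roll":0,"jaw":45},
    {"delta_pos":[0,0,-20],"roll":0,"jaw":45},
    {"delta_pos":[0,0,-20],"roll":0,"jaw":45},
    {"delta_pos":[0,0,-20],"roll":0,"jaw":45},
    {"delta_pos":[0,0,-20],"roll":0,"jaw":45},
    {"delta_pos":[0,0,-20],"roll":0,"jaw":45},
    {"delta_pos":[0,0,-20],"roll":0,"jaw":45},
    {"delta_pos":[0,0,-20],"roll":0,"jaw":45},
    {"delta_pos":[0,0,-20],"roll":0,"jaw":45},
    {"delta_pos":[0,0,-20],"roll":0,"jaw":45},
    {"delta_pos":[0,0,-20],"roll":0,"jaw":45},
    {"delta_pos":[0,0,-20],"roll":0,"jaw":45},
    {"delta_pos":[0,0,-20],"roll":0,"jaw":45},
    {"delta_pos":[0,0,-20],"roll":0,"jaw":45},
    {"delta_pos":[0,0,-20],"roll":0,"jaw":45},
    {"delta_pos":[0,0,-20],"roll":0,"jaw":45},
    {"delta_pos":[0,0,-20],"roll":0,"jaw":45},
    {"delta_pos":[0,0,-20],"roll":0,"jaw":45}
  ]
}}

```text
time_s: 17.08
ee_pos: [582.5, 162.7, 340.5]
ee_rot: [180.0, -0.0, 91.1]
force: [-0.5, 0.2, 0.5]
gripper_width: 40.5
gripper_force: 0.0
```

```bash
python3 -c "
from workcell import env
print(env.job_done())"
```

```text
the job is handed in; nothing more can be done
None
```

The handle was swung upright and stood by itself, and the pail now hangs level over both prongs with the gripper clear of it and the jar never approached; the job was handed in at about 17 s, and no verdict came back.

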